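# Reset the plate imager's interlock

## Robot

A 6-joint arm with a two-finger parallel gripper is mounted at the origin on the work surface. World frame = base frame: x ahead of the robot, y to its left, z up, the work surface at z = 0. Lengths are in m, angles in rad, forces in N, time in s.
With the tool pointing down it reaches from about 0.15 to 0.775 m from the base axis. Payload 6.1 kg.
Tool frame: the origin (TCP) lies at the very end of the fingers, on their centre line; the grasp point (between the pads) lies r.tcp_to_grasp behind it (r.tcp_to_grasp is the distance from the TCP to the grasp point, in m); z points along the fingers, x is the direction in which the jaws open and shut, and the axes are right-handed (so a half turn about z gives the same grasp; the last joint's range is limited). The gripper opens to 85 mm and grips with 20 to 120 N. Pads are 22 mm wide; open, the fingers measure 114 mm over their backs; the gripper's body (76 mm by 85 mm) begins 54 mm behind the grasp point. The pads swing forward as they close: fully open they stand 13 mm farther back than shut.
Start: joints at [-1.251, 0.126, -0.04, 1.405, 0, 1.571], TCP at [0.165, -0.498, 0.231] pointing down, gripper open.
Joint ranges: [-2.72, 2.72], [-0.95, 1.95], [-1.27, 1.35], [-1.78, 2.02], [-1.46, 1.47], [-3.14, 3.14]. Speed limits (rad/s): [2.39, 2.39, 3.01, 3.14, 3.14, 3.14].

## Interface

Orientations are given as [roll, pitch, yaw] about the fixed x, y, z axes, in that order (R = Rz(yaw) Ry(pitch) Rx(roll)).
In Python, from plant import r gives the robot as it stands.
- The arm moves only by the tool servo_tool, never from a script. Its argument "steps" is a list of rows, each an object with "hand": the gripper's target within -1 to 1 (shut at 1, half-way at 0, fully open at -1); "offset": the shift along the tool's x, y, z in m, a list of three; "dr": the turn, a rotation vector about the tool's x, y, z in rad, a list of three. In form: [{"hand": hand, "offset": [x, y, z], "dr": [rx, ry, rz]}, ...]. A call has exactly 10 rows; each row is the pose to reach, as a shift and turn from the pose commanded when the call began, along the tool's axes at that moment; what a row does not reach only later rows make up. A row lasts 1/12 s, in which the tool goes at most 41.7 mm and 7.16 degrees, less where a joint would pass 70% of its speed; a pose out of reach is approached as far as the arm can. A call with a gripper value outside its range is refused whole. The fingers move at their own pace and stop on an object; "force" is the grip in N (left out, the last holds). Time passes only in rows, so rows that repeat a pose let the fingers close, or fill a call up. It gives the time, the measured TCP pose, the force and the opening at its end, in the units of the state.
- r.get_obs(): the state, without advancing time (a new reading comes with each control period).
- r.get_image(name): name is "scene" or "top" or "wrist"; returns a dict with "pixels" (420x560x3 uint8, blue, green, red), "intrinsics" (3x3 intrinsics, pixels), "origin" and "orientation" of the camera in the world. Camera axes: x right, y down, z forward; pixel columns grow to the right and rows downward; lengths in m; the calibration is good to about 2 mm. The wrist camera is an equidistant fisheye: a pixel r from the principal point sees the ray r / f radians off the axis. A picture is of the moment at which its call begins. There is no depth.
- r.close_job(): hands the job in, once; it reports no verdict.
The state is a dict: "clock": time; "joint_pos": joint angles; "qd": joint speeds; "joint_efforts": joint torques, N m; "position": TCP position; "ee_rot": TCP orientation; "ft_force": force on the tool from outside, world axes, zero at the start; "ft_torque": the same for the moment, N m; "grip_width": finger opening in m.
Only numpy, scipy, OpenCV 4.12 (cv2) and the standard library are available. Lean on these libraries where they do the work, as an engineer would, in place of code of your own. Each camera call takes 0.05 s, during which the arm holds its last target. There are 200 camera calls.

## Task

The plate imager's tray was left open and tripped its interlock. Push the blue-fronted tray fully shut with the fingertips; then press both green reset keys together, one fingertip on each, hold them right down for at least two seconds, and let go. Leave the yellow keys alone and do not shift, lift or tip anything that stands about.

Things in the scene. Friction and masses are not known exactly. Their poses are not given: they have to be found in the camera images.
- imager: low white flatbed plate imager fixed to the bench, 240 (x) x 220 (y) x 75 mm high; origin: centre of its underside; its own -x axis points out of its front, roughly towards the robot; the tray slides out of the front along that axis and is pushed shut along its +x
- tray_front (a point): centre of the outer face of the tray's blue front bar, 35.5 mm above the work surface; its axes are parallel to the imager's, -x pointing out of the face. The bar is 150 wide (y), 45 high (from 13 to 58 mm above the work surface) and 15 mm thick; behind it on the tray lies a clear six-well plate with pink wells, part of the tray. The face lies 136 mm in front of the imager's origin when shut, and farther by the tray joint's value
- tray (a joint): how far the tray stands open, in m: 0 fully shut against a hard stop, 0.1 fully out; about 2 N of friction, stays where it is left
- reset_pad: white key pad with a grey top and two green keys (the interlock reset pair), fixed to the bench, 70 (x) x 125 (y) x 30 mm high; origin: centre of its underside; the keys stand 32 mm either side of the centre along its y, 64 mm apart, in black collars 44 mm across whose tops are 42 mm above the work surface
- green_l_top (a point): green key with a 28 mm round flat cap; origin of this point: centre of the cap's top face when up (it moves down with the key), 54 mm above the work surface; on the pad's +y side
- green_r_top (a point): green key with a 28 mm round flat cap; origin of this point: centre of the cap's top face when up (it moves down with the key), 54 mm above the work surface; on the pad's -y side
- green_l (a joint): travel of the green key on the +y side, in m: 0 up, 0.008 pressed right down to its stop; a spring returns it, 1.2 N to start it moving and 4 N at the stop
- green_r (a joint): travel of the green key on the -y side, in m: 0 up, 0.008 pressed right down to its stop; a spring returns it, 1.2 N to start it moving and 4 N at the stop
- jog_pad: a pad just like the reset pad but with two yellow keys; not to be pressed; origin: centre of its underside. Either pad may stand in either place
- yellow_l (a joint): travel of the yellow key on the +y side of its pad, in m: 0 up, 0.008 pressed right down to its stop; a spring returns it, 1.2 N to start it moving and 4 N at the stop
- yellow_r (a joint): travel of the yellow key on the -y side, in m: 0 up, 0.008 pressed right down to its stop; a spring returns it, 1.2 N to start it moving and 4 N at the stop
- dish: loose lidded pale, nearly clear culture dish, 92 mm across, 15 mm high, standing on top of the imager; origin: centre of its underside
- tip_box: loose blue box with a clear lid, 82 x 62 x 54 mm high, standing on top of the imager; origin: centre of its underside
- vial: loose small amber jar with a white cap, 34 mm across, 62 mm high, standing between the two pads; origin: centre of its underside
- media_bottle: loose pink bottle with an orange cap, 70 mm across, 150 mm high, beyond the pads; origin: centre of its underside
- tube_rack: loose orange rack of capped tubes, 60 x 140 x 85 mm high, beyond the pads; origin: centre of its underside
- marker: loose black and red marker pen lying flat along its x, 135 mm long, 14 mm thick, on the robot's side of the pads; origin: on its underside, 17.5 mm from its middle towards the black end
- spray_bottle: loose white spray bottle with a trigger head, 72 mm across (head up to 70 mm from its axis), 185 mm high, on the bench to the left of the imager; origin: centre of its underside
There are look-alikes about, which are no part of the job. There is more than one size of the tip_box; the job needs the middle-sized.

How it is judged:
On the way, in this order (a step that is already met when the one before it is completed fails the run):
1. the tray is fully shut (value of joint tray below 0.004 m), for 0.2 s.
2. both green keys are held right down together for two seconds (value of joint each of green_l, green_r above 0.006 m and value of joint tray below 0.006 m), for 1.9 s.
At the end, for the whole second after the job is handed in: The tray is shut to within 6 mm after both green keys were held at least 6 mm down together for two seconds; all four keys are up again (within 2 mm), and the seven loose things stand at rest and upright within 20 mm of where they began (value of joint tray below 0.006 m and value of joint each of green_l, green_r, yellow_l, yellow_r below 0.002 m and distance of each of dish, tip_box, vial, media_bottle, tube_rack, marker, spray_bottle from where it was at the start of the episode below 0.02 m and linear speed of each of dish, tip_box, vial, media_bottle, tube_rack, marker, spray_bottle below 0.02 m/s and angle between each of dish, tip_box, vial, media_bottle, tube_rack, spray_bottle's own z axis and vertical below 0.3 rad); the robot touches nothing.
It fails at once if a green key is pressed before the tray is shut (value of joint any of green_l, green_r above 0.004 m and value of joint tray above 0.006 m).
It fails at once if one green key is pressed down without the other ((value of joint green_l above 0.006 m and value of joint green_r below 0.001 m) or (value of joint green_r above 0.006 m and value of joint green_l below 0.001 m)).
It fails at once if a yellow key is pressed (value of joint any of yellow_l, yellow_r above 0.004 m).
It fails at once if a loose thing is shifted more than 20 mm, lifted or tipped (distance of any of dish, tip_box, vial, media_bottle, tube_rack, marker, spray_bottle from where it was at the start of the episode above 0.02 m or angle between any of dish, tip_box, vial, media_bottle, tube_rack, spray_bottle's own z axis and vertical above 0.3 rad).
It also fails if it takes over 51 s, if anything falls off the work surface, if the arm or the gripper's body presses on something with over 40 N, if the wrist force passes 120 N, or if a joint passes its speed limit or range.

## Working session

There is one attempt and no reset: what is moved stays moved. The work goes in short steps, Python scripts to look and compute and a tool call to move; the robot and the scene stay as the last step left them, time stands still between calls to the robot, and variables do not carry over. Pictures are saved under pics/ and viewed, about 8 in all and at most 12, crops included, and the job is handed in when it is done.

Besides the shell and the picture viewer there is one more tool, called after ">>>" by a JSON object that holds its "method" and its "body", one argument or row to a line. servo_tool: Moves the arm, as the interface text tells. Its arguments: {"type":"object","properties":{"steps":{"type":"array","items":{"type":"object","properties":{"hand":{"type":"number"},"offset":{"type":"array","items":{"type":"number"}},"dr":{"type":"array","items":{"type":"number"}}}}},"force":{"type":"number"}},"required":["steps"]}

```bash
mkdir -p pics
cat > h.py <<'E'
import numpy as np, cv2
from plant import r
from scipy.spatial.transform import Rotation as R
def rot(o):
    o=np.array(o,float)
    return o if o.shape==(3,3) else (R.from_euler('xyz',o).as_matrix() if o.size==3 else R.from_quat(o).as_matrix())
def cast(im,u,v,z):
    K=np.array(im['intrinsics']);d=rot(im['orientation'])@np.linalg.inv(K)@[u,v,1]
    o=np.array(im['origin']);return o+d*(z-o[2])/d[2]
def proj(im,p):
    c=rot(im['orientation']).T@(np.array(p)-im['origin']);q=np.array(im['intrinsics'])@c;return q[:2]/q[2]
E
python3 - <<'E'
from h import *
import pickle
ims={}
for n in ['top','scene']:
    im=r.get_image(n);ims[n]=im;cv2.imwrite(f'pics/{n}0.png',im['pixels']);print(n,im['intrinsics'],im['origin'],im['orientation'])
pickle.dump(ims,open('ims.pkl','wb'));o=r.get_obs();print(o, r.tcp_to_grasp)
E
```

```text
top [[478.9359364    0.         279.17640854]
 [  0.         478.9359364  201.76919403]
 [  0.           0.           1.        ]] [0.28460712 0.04325762 1.48918378] [-2.93602256 -0.00322954 -1.53483658]
scene [[512.43970013   0.         278.77919491]
 [  0.         512.43970013 206.24421432]
 [  0.           0.           1.        ]] [ 1.12829112 -0.57293067  1.03905974] [-2.41099329e+00 -5.37096404e-04  7.16892280e-01]
{'clock': 0.1, 'joint_pos': array([-1.25099867e+00,  1.26338861e-01, -4.04934544e-02,  1.40541273e+00,
       -5.17785817e-06,  1.57078110e+00]), 'qd': array([-0.0010287 , -0.00227996,  0.00166933,  0.00091619, -0.00130364,
        0.00016295]), 'joint_efforts': array([ 2.02552597e-03, -4.36905491e+01,  3.53604126e+01,  1.36526814e-02,
        1.76226745e-04, -1.35910888e-06]), 'position': array([ 0.16492977, -0.49803407,  0.23060249]), 'ee_rot': array([ 3.14158750e+00,  1.44872221e-03, -1.25098344e+00]), 'ft_force': array([-0.61519493, -0.4457756 ,  0.64562924]), 'ft_torque': array([0.01084777, 0.02482806, 0.01620121]), 'grip_width': 0.0849680362659675} 0.0187
```

View pics/top0.png

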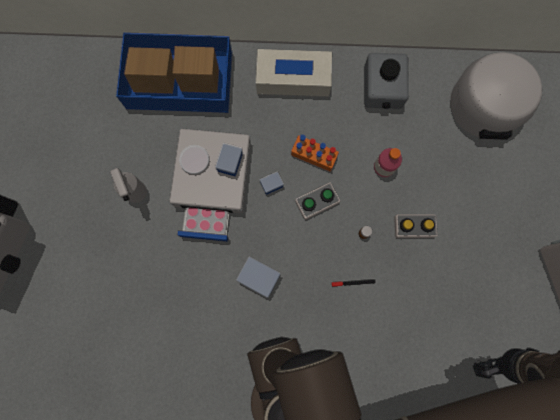

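View pics/scene0.png

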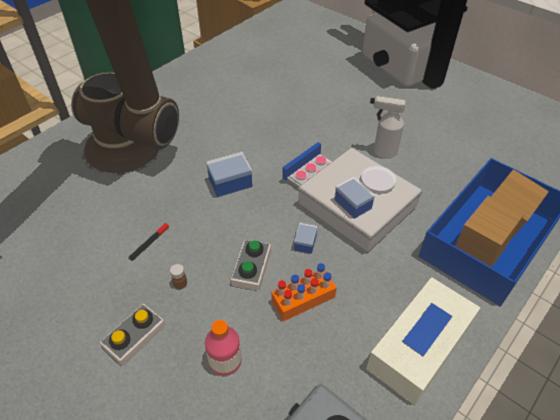

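Top view: tray bar (203,237), imager (210,170), green keys (309,204) and (327,195), yellow keys (408,226) and (429,226), vial (366,232), marker (353,283). The three blue boxes are at (259,278) large, (230,160) on the imager (the middle-sized tip_box) and (272,183) small. I touch none of them.

Run:
```python
from h import *
import pickle
ims=pickle.load(open('ims.pkl','rb'))
def blobs(n,lo,hi,z,box,mn=15):
    im=ims[n];h=cv2.cvtColor(im['pixels'],cv2.COLOR_BGR2HSV);m=cv2.inRange(h,lo,hi)
    k=np.zeros_like(m);k[box[1]:box[3],box[0]:box[2]]=1;m*=k
    N,l,s,c=cv2.connectedComponentsWithStats(m)
    for i in range(1,N):
        if s[i,4]>=mn:
            pts=np.argwhere(l==i)[:,::-1].astype(np.float32);rc=cv2.minAreaRect(pts)
            print(n,s[i,4],c[i].round(1),cast(im,*c[i],z).round(4),'rect',[cast(im,*p,z)[:2].round(3).tolist() for p in cv2.boxPoints(rc)])
G=((50,120,40),(80,255,255))
print('green');blobs('top',*G,.054,(280,170,350,230));blobs('scene',*G,.054,(220,220,290,290))
B=((105,150,40),(125,255,255))
print('bar');blobs('top',*B,.058,(165,215,245,250));blobs('scene',*B,.0355,(270,135,330,190))
print('bigbox');blobs('top',(100,40,60),(125,255,255),.05,(230,250,290,305),100)
im=ims['top']
print('imager corners',[cast(im,*p,.075)[:2].round(3) for p in [(180,131),(250,135),(242,209),(172,205)]])
a=im['pixels'][110:310,160:400];cv2.imwrite('pics/crop.png',cv2.resize(a,None,fx=3.3,fy=2.9,interpolation=cv2.INTER_CUBIC))
```

```text
green
top 67 [327.1 194. ] [ 0.6136 -0.0969  0.054 ] rect [[0.626, -0.084], [0.627, -0.109], [0.601, -0.109], [0.601, -0.085]]
top 68 [308.8 203. ] [ 0.5835 -0.0414  0.054 ] rect [[0.595, -0.029], [0.596, -0.054], [0.571, -0.054], [0.57, -0.03]]
scene 81 [254.1 245. ] [ 0.5863 -0.0412  0.054 ] rect [[0.569, -0.04], [0.587, -0.024], [0.604, -0.042], [0.585, -0.058]]
scene 88 [247. 266.] [ 0.6162 -0.0974  0.054 ] rect [[0.599, -0.097], [0.617, -0.081], [0.633, -0.098], [0.615, -0.113]]
bar
top 243 [202.4 235.7] [0.4703 0.2764 0.058 ] rect [[0.467, 0.351], [0.483, 0.351], [0.473, 0.201], [0.457, 0.202]]
scene 171 [301.6 155.9] [0.4594 0.2956 0.0355] rect [[0.448, 0.226], [0.457, 0.376], [0.471, 0.369], [0.462, 0.221]]
bigbox
imager corners [array([0.793, 0.366]), array([0.788, 0.147]), array([0.553, 0.16 ]), array([0.558, 0.371])]
```

View pics/crop.png

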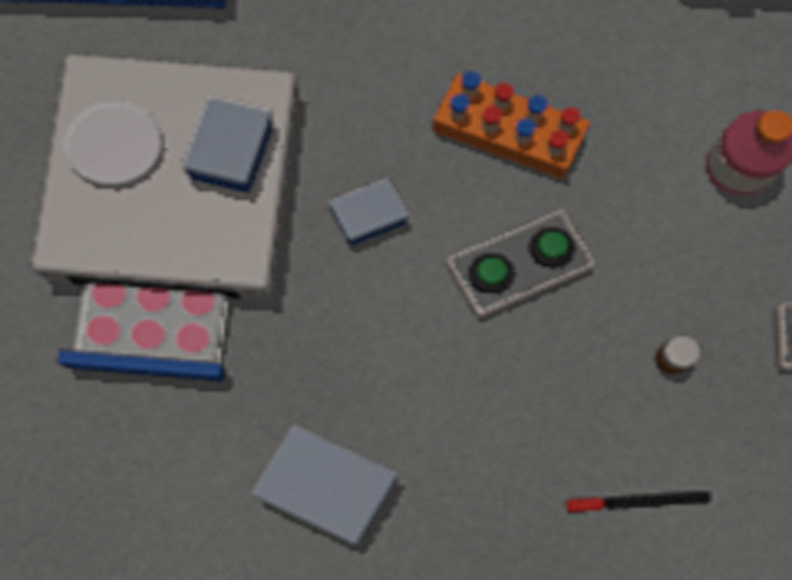

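>>> {"method": "servo_tool", "body": {
  "steps": [
    {"hand":1,"offset":[-0.35,-0.21,0],"dr":[0,0,-1.2]},
    {"hand":1,"offset":[-0.35,-0.21,0],"dr":[0,0,-1.2]},
    {"hand":1,"offset":[-0.35,-0.21,0],"dr":[0,0,-1.2]},
    {"hand":1,"offset":[-0.35,-0.21,0],"dr":[0,0,-1.2]},
    {"hand":1,"offset":[-0.35,-0.21,0],"dr":[0,0,-1.2]},
    {"hand":1,"offset":[-0.35,-0.21,0],"dr":[0,0,-1.2]},
    {"hand":1,"offset":[-0.35,-0.21,0],"dr":[0,0,-1.2]},
    {"hand":1,"offset":[-0.35,-0.21,0],"dr":[0,0,-1.2]},
    {"hand":1,"offset":[-0.35,-0.21,0],"dr":[0,0,-1.2]},
    {"hand":1,"offset":[-0.35,-0.21,0],"dr":[0,0,-1.2]}
  ]
}}

```text
clock: 0.93
position: [0.2537, -0.0978, 0.2312]
ee_rot: [-3.141, -0.001, -0.045]
ft_force: [0.3, -0.6, 0.1]
grip_width: 0.0
```

```bash
cat >> h.py <<'E'
def plan(p,yaw):
    o=r.get_obs();A=rot(o['ee_rot']);B=R.from_euler('xyz',[np.pi,0,yaw]).as_matrix()
    print('t',round(o['clock'],2),'pos',o['position'].round(4),'rpy',o['ee_rot'].round(3),'F',o['ft_force'].round(1),'w',round(o['grip_width'],4),'q',o['joint_pos'].round(2))
    print('off',(A.T@(np.array(p)-o['position'])).round(4),'dr',R.from_matrix(A.T@B).as_rotvec().round(4))
E
python3 -c "
from h import *
plan([.41,.28,.2],1.52)"
```

```text
t 0.93 pos [ 0.2537 -0.0978  0.2312] rpy [-3.141e+00 -1.000e-03 -4.500e-02] F [ 0.3 -0.6  0.1] w 0.0 q [-0.37 -0.36 -0.46  1.47  0.    1.25]
off [ 0.139  -0.3845  0.0314] dr [ 3.0000e-04 -7.0000e-04 -1.5653e+00]
```

>>> {"method": "servo_tool", "body": {
  "steps": [
    {"hand":1,"offset":[0.139,-0.385,0.03],"dr":[0,0,-1.565]},
    {"hand":1,"offset":[0.139,-0.385,0.03],"dr":[0,0,-1.565]},
    {"hand":1,"offset":[0.139,-0.385,0.03],"dr":[0,0,-1.565]},
    {"hand":1,"offset":[0.139,-0.385,0.03],"dr":[0,0,-1.565]},
    {"hand":1,"offset":[0.139,-0.385,0.03],"dr":[0,0,-1.565]},
    {"hand":1,"offset":[0.139,-0.385,0.03],"dr":[0,0,-1.565]},
    {"hand":1,"offset":[0.139,-0.385,0.03],"dr":[0,0,-1.565]},
    {"hand":1,"offset":[0.139,-0.385,0.03],"dr":[0,0,-1.565]},
    {"hand":1,"offset":[0.139,-0.385,0.03],"dr":[0,0,-1.565]},
    {"hand":1,"offset":[0.139,-0.385,0.03],"dr":[0,0,-1.565]}
  ]
}}

```text
clock: 1.77
position: [0.4129, 0.2797, 0.2006]
ee_rot: [-3.141, 0.0, 1.194]
ft_force: [1.0, -1.2, 0.6]
grip_width: -0.0003
```

```bash
python3 -c "
from h import *
plan([.41,.279,.035],1.52)
im=r.get_image('top');cv2.imwrite('pics/t2.png',cv2.resize(im['pixels'][110:310,130:370],None,fx=3.3,fy=2.9))"
```

```text
t 1.77 pos [0.4129 0.2797 0.2006] rpy [-3.141  0.     1.194] F [ 1.  -1.2  0.6] w -0.0003 q [ 0.6   0.08 -0.16  1.33 -0.    0.97]
off [-0.0016 -0.0024  0.1656] dr [-3.000e-04  4.000e-04 -3.263e-01]
```

View pics/t2.png

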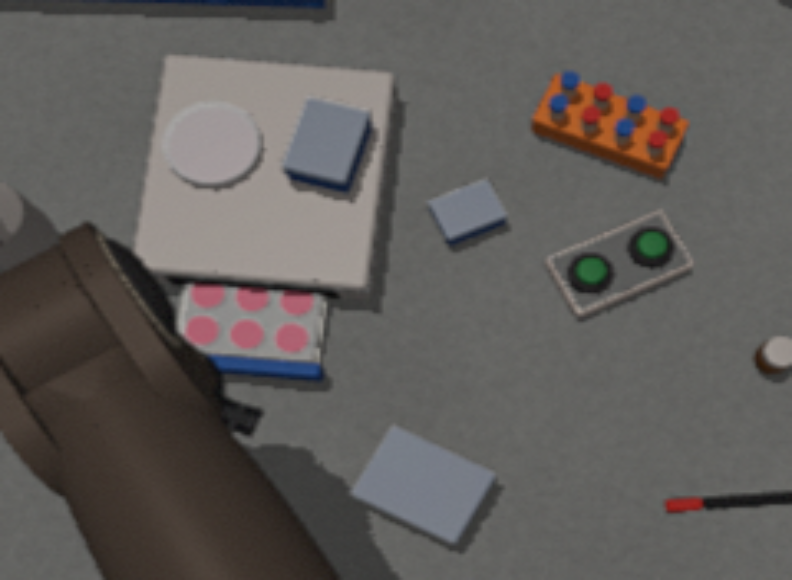

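>>> {"method": "servo_tool", "body": {
  "steps": [
    {"hand":1,"offset":[-0.018,0.004,0.03],"dr":[0,0,-0.12]},
    {"hand":1,"offset":[-0.018,0.004,0.06],"dr":[0,0,-0.24]},
    {"hand":1,"offset":[-0.018,0.004,0.09],"dr":[0,0,-0.326]},
    {"hand":1,"offset":[-0.018,0.004,0.12],"dr":[0,0,-0.326]},
    {"hand":1,"offset":[-0.018,0.004,0.145],"dr":[0,0,-0.326]},
    {"hand":1,"offset":[-0.018,0.004,0.16],"dr":[0,0,-0.326]},
    {"hand":1,"offset":[-0.018,0.004,0.166],"dr":[0,0,-0.326]},
    {"hand":1,"offset":[-0.018,0.004,0.166],"dr":[0,0,-0.326]},
    {"hand":1,"offset":[-0.018,0.004,0.166],"dr":[0,0,-0.326]},
    {"hand":1,"offset":[-0.018,0.004,0.166],"dr":[0,0,-0.326]}
  ]
}}

```text
clock: 2.65
position: [0.4106, 0.2596, 0.0366]
ee_rot: [3.14, -0.001, 1.512]
ft_force: [0.5, -0.3, 0.3]
grip_width: 0.0001
```

>>> {"method": "servo_tool", "body": {
  "steps": [
    {"hand":1,"offset":[0,0.015,0],"dr":[0,0,0]},
    {"hand":1,"offset":[0,0.03,0],"dr":[0,0,0]},
    {"hand":1,"offset":[0,0.04,0],"dr":[0,0,0]},
    {"hand":1,"offset":[0,0.05,0],"dr":[0,0,0]},
    {"hand":1,"offset":[0,0.06,0],"dr":[0,0,0]},
    {"hand":1,"offset":[0,0.07,0],"dr":[0,0,0]},
    {"hand":1,"offset":[0,0.08,0],"dr":[0,0,0]},
    {"hand":1,"offset":[0,0.09,0],"dr":[0,0,0]},
    {"hand":1,"offset":[0,0.095,0],"dr":[0,0,0]},
    {"hand":1,"offset":[0,0.1,0],"dr":[0,0,0]}
  ]
}}

```text
clock: 3.48
position: [0.5102, 0.2532, 0.0351]
ee_rot: [-3.141, 0.0, 1.512]
ft_force: [-3.3, 0.3, 1.2]
grip_width: -0.0002
```

Sliding friction shows (about 3 N). I push on gently to the stop.

>>> {"method": "servo_tool", "body": {
  "steps": [
    {"hand":1,"offset":[0,0.003,0],"dr":[0,0,0]},
    {"hand":1,"offset":[0,0.006,0],"dr":[0,0,0]},
    {"hand":1,"offset":[0,0.009,0],"dr":[0,0,0]},
    {"hand":1,"offset":[0,0.012,0],"dr":[0,0,0]},
    {"hand":1,"offset":[0,0.014,0],"dr":[0,0,0]},
    {"hand":1,"offset":[0,0.016,0],"dr":[0,0,0]},
    {"hand":1,"offset":[0,0.018,0],"dr":[0,0,0]},
    {"hand":1,"offset":[0,0.019,0],"dr":[0,0,0]},
    {"hand":1,"offset":[0,0.02,0],"dr":[0,0,0]},
    {"hand":1,"offset":[0,0.02,0],"dr":[0,0,0]}
  ]
}}

```text
clock: 4.32
position: [0.5297, 0.252, 0.0352]
ee_rot: [-3.142, 0.0, 1.512]
ft_force: [-1.5, -0.2, -0.7]
grip_width: -0.0
```

>>> {"method": "servo_tool", "body": {
  "steps": [
    {"hand":1,"offset":[0,0.002,0],"dr":[0,0,0]},
    {"hand":1,"offset":[0,0.004,0],"dr":[0,0,0]},
    {"hand":1,"offset":[0,0.006,0],"dr":[0,0,0]},
    {"hand":1,"offset":[0,0.008,0],"dr":[0,0,0]},
    {"hand":1,"offset":[0,0.009,0],"dr":[0,0,0]},
    {"hand":1,"offset":[0,0.01,0],"dr":[0,0,0]},
    {"hand":1,"offset":[0,0.01,0],"dr":[0,0,0]},
    {"hand":1,"offset":[0,0.01,0],"dr":[0,0,0]},
    {"hand":1,"offset":[0,0.01,0],"dr":[0,0,0]},
    {"hand":1,"offset":[0,0.01,0],"dr":[0,0,0]}
  ]
}}

```text
clock: 5.15
position: [0.5303, 0.2519, 0.0351]
ee_rot: [-3.125, -0.001, 1.515]
ft_force: [-35.1, 1.0, 20.8]
grip_width: -0.0001
```

Hard stop at x=0.530, about where predicted. I back off, then rise.

>>> {"method": "servo_tool", "body": {
  "steps": [
    {"hand":1,"offset":[0,-0.02,0],"dr":[0,0,0]},
    {"hand":1,"offset":[0,-0.05,0],"dr":[0,0,0]},
    {"hand":1,"offset":[0,-0.06,-0.01],"dr":[0,0,0]},
    {"hand":1,"offset":[0,-0.06,-0.05],"dr":[0,0,0]},
    {"hand":1,"offset":[0,-0.06,-0.09],"dr":[0,0,0]},
    {"hand":-0.18,"offset":[0,-0.06,-0.13],"dr":[0,0,0]},
    {"hand":-0.18,"offset":[0,-0.06,-0.16],"dr":[0,0,0]},
    {"hand":-0.18,"offset":[0,-0.06,-0.165],"dr":[0,0,0]},
    {"hand":-0.18,"offset":[0,-0.06,-0.165],"dr":[0,0,0]},
    {"hand":-0.18,"offset":[0,-0.06,-0.165],"dr":[0,0,0]}
  ]
}}

```text
clock: 5.98
position: [0.4802, 0.2552, 0.2005]
ee_rot: [3.14, -0.001, 1.512]
ft_force: [0.0, -0.3, -1.7]
grip_width: 0.0507
```

```bash
python3 -c "
from h import *
plan([.45,-.01,.2],0.2)
im=r.get_image('top');cv2.imwrite('pics/t3.png',im['pixels'])
im=r.get_image('scene');cv2.imwrite('pics/s3.png',cv2.resize(im['pixels'][80:260,260:460],None,fx=3,fy=3))"
```

```text
t 5.98 pos [0.4802 0.2552 0.2005] rpy [ 3.140e+00 -1.000e-03  1.512e+00] F [ 0.  -0.3 -1.7] w 0.0507 q [ 0.49  0.16 -0.07  1.34 -0.    0.55]
off [-0.2665 -0.0147  0.0004] dr [ 8.0000e-04 -1.4000e-03  1.3123e+00]
```

View pics/s3.png

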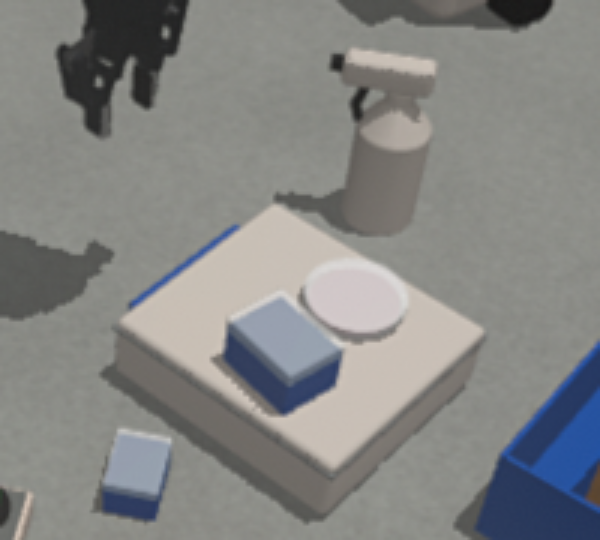

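The bar now lies against the imager's front, and the dish, box and spray bottle are where they were. Next I go to the green keys.

>>> {"method": "servo_tool", "body": {
  "steps": [
    {"hand":-0.18,"offset":[-0.26,0.0,0],"dr":[0,0,1.2]},
    {"hand":-0.18,"offset":[-0.26,0.0,0],"dr":[0,0,1.2]},
    {"hand":-0.18,"offset":[-0.26,0.0,0],"dr":[0,0,1.2]},
    {"hand":-0.18,"offset":[-0.26,0.0,0],"dr":[0,0,1.2]},
    {"hand":-0.18,"offset":[-0.26,0.0,0],"dr":[0,0,1.2]},
    {"hand":-0.18,"offset":[-0.26,0.0,0],"dr":[0,0,1.2]},
    {"hand":-0.18,"offset":[-0.26,0.0,0],"dr":[0,0,1.2]},
    {"hand":-0.18,"offset":[-0.26,0.0,0],"dr":[0,0,1.2]},
    {"hand":-0.18,"offset":[-0.26,0.0,0],"dr":[0,0,1.2]},
    {"hand":-0.18,"offset":[-0.26,0.0,0],"dr":[0,0,1.2]}
  ]
}}

```text
clock: 6.92
position: [0.4636, -0.0053, 0.1986]
ee_rot: [-3.141, 0.003, 0.305]
ft_force: [-0.2, -0.7, -0.8]
grip_width: 0.0504
```

```bash
python3 -c "
from h import *
plan([.6,-.069,.15],-1.077)"
```

```text
t 6.92 pos [ 0.4636 -0.0053  0.1986] rpy [-3.141e+00  3.000e-03  3.050e-01] F [-0.2 -0.7 -0.8] w 0.0504 q [-0.01  0.01 -0.23  1.33 -0.    1.25]
off [0.1111 0.1018 0.0482] dr [1.3000e-03 2.9000e-03 1.3819e+00]
```

>>> {"method": "servo_tool", "body": {
  "steps": [
    {"hand":-0.18,"offset":[0.111,0.102,0.048],"dr":[0,0.003,1.25]},
    {"hand":-0.18,"offset":[0.111,0.102,0.048],"dr":[0,0.003,1.25]},
    {"hand":-0.18,"offset":[0.111,0.102,0.048],"dr":[0,0.003,1.25]},
    {"hand":-0.18,"offset":[0.111,0.102,0.048],"dr":[0,0.003,1.25]},
    {"hand":-0.18,"offset":[0.111,0.102,0.048],"dr":[0,0.003,1.25]},
    {"hand":-0.18,"offset":[0.111,0.102,0.048],"dr":[0,0.003,1.25]},
    {"hand":-0.18,"offset":[0.111,0.102,0.048],"dr":[0,0.003,1.25]},
    {"hand":-0.18,"offset":[0.111,0.102,0.048],"dr":[0,0.003,1.25]},
    {"hand":-0.18,"offset":[0.111,0.102,0.048],"dr":[0,0.003,1.25]},
    {"hand":-0.18,"offset":[0.111,0.102,0.048],"dr":[0,0.003,1.25]}
  ]
}}

```text
clock: 7.75
position: [0.6005, -0.0675, 0.1501]
ee_rot: [3.141, -0.0, -0.944]
ft_force: [-0.1, 0.3, 0.1]
grip_width: 0.0504
```

```bash
python3 -c "
from h import *
plan([.6,-.069,.075],-1.077)"
```

```text
t 7.75 pos [ 0.6005 -0.0675  0.1501] rpy [ 3.141 -0.    -0.944] F [-0.1  0.3  0.1] w 0.0504 q [-0.11  0.29 -0.02  1.27 -0.    2.4 ]
off [0.0009 0.0012 0.0751] dr [ 1.00e-03 -1.00e-04  1.33e-01]
```

>>> {"method": "servo_tool", "body": {
  "steps": [
    {"hand":-0.18,"offset":[0.001,0.001,0.01],"dr":[0.001,0,0.1]},
    {"hand":-0.18,"offset":[0.001,0.001,0.03],"dr":[0.001,0,0.133]},
    {"hand":-0.18,"offset":[0.001,0.001,0.05],"dr":[0.001,0,0.133]},
    {"hand":-0.18,"offset":[0.001,0.001,0.065],"dr":[0.001,0,0.133]},
    {"hand":-0.18,"offset":[0.001,0.001,0.075],"dr":[0.001,0,0.133]},
    {"hand":-0.18,"offset":[0.001,0.001,0.075],"dr":[0.001,0,0.133]},
    {"hand":-0.18,"offset":[0.001,0.001,0.075],"dr":[0.001,0,0.133]},
    {"hand":-0.18,"offset":[0.001,0.001,0.075],"dr":[0.001,0,0.133]},
    {"hand":-0.18,"offset":[0.001,0.001,0.075],"dr":[0.001,0,0.133]},
    {"hand":-0.18,"offset":[0.001,0.001,0.075],"dr":[0.001,0,0.133]}
  ]
}}

```text
clock: 8.58
position: [0.6021, -0.069, 0.0784]
ee_rot: [-3.137, -0.003, -1.071]
ft_force: [0.2, -0.1, 0.5]
grip_width: 0.0506
```

```bash
python3 -c "
from h import *
plan([.6,-.069,.054],-1.077)
im=r.get_image('scene');a=cv2.resize(im['pixels'][190:300,200:310],None,fx=5,fy=5,interpolation=cv2.INTER_CUBIC)
w=r.get_image('wrist');print(w['intrinsics'],w['origin'],w['orientation'])
b=cv2.resize(w['pixels'],(560,420));c=np.zeros((550,1110,3),np.uint8);c[:,:550]=a;c[:420,550:]=b
cv2.imwrite('pics/k.png',cv2.resize(c,(800,396)))"
```

```text
t 8.58 pos [ 0.6021 -0.069   0.0784] rpy [-3.137e+00 -3.000e-03 -1.071e+00] F [ 0.2 -0.1  0.5] w 0.0506 q [-0.11  0.31 -0.14  1.11  0.    2.53]
off [-0.0011  0.0019  0.0244] dr [-0.0044 -0.003   0.0064]
[[325.1922621    0.         275.5804944 ]
 [  0.         325.1922621  215.78950197]
 [  0.           0.           1.        ]] [ 0.6736666  -0.02971643  0.21976143] [ 2.81570038e+00 -2.17726335e-03 -1.06996640e+00]
```

View pics/k.png

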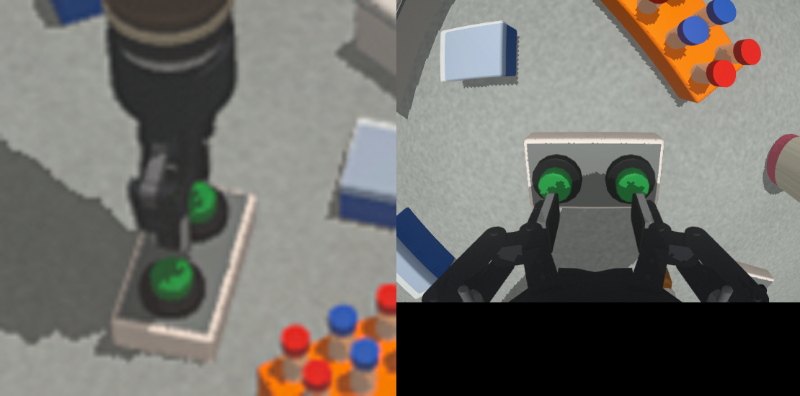

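Left: fingers over the pad, with both green keys under them. Right (wrist view): tips at (553,195) and (637,195), green caps at (554,185) and (633,185), so they line up laterally. I check the keys' positions through the fisheye.

```bash
python3 -c "
from h import *
w=r.get_image('wrist');K=w['intrinsics'];A=rot(w['orientation'])
m=cv2.inRange(cv2.cvtColor(w['pixels'],cv2.COLOR_BGR2HSV),(50,90,40),(80,255,255))
N,l,s,c=cv2.connectedComponentsWithStats(m)
for i in range(1,N):
  if s[i,4]<100: continue
  pts=np.argwhere(l==i)[:,::-1]
  P=[]
  for q in pts:
    d=(q-K[:2,2])/K[0,0];t=np.hypot(*d);v=A@np.r_[d/t*np.sin(t),np.cos(t)];P.append((w['origin']+v*(.054-w['origin'][2])/v[2])[:2])
  cc,rad=cv2.minEnclosingCircle(np.array(P,np.float32));print(s[i],np.round(cc,4),round(rad,4))
"
```

```text
[ 196  232   48   49 1632] [ 0.5877 -0.0405] 0.0157
[ 304  232   48   49 1661] [ 0.6169 -0.0944] 0.0155
```

Keys' mid-point is (0.601,-0.068) against the TCP's (0.602,-0.069), within 1-2 mm. I go down.

>>> {"method": "servo_tool", "body": {
  "steps": [
    {"hand":-0.18,"offset":[0,0,0.01],"dr":[0,0,0]},
    {"hand":-0.18,"offset":[0,0,0.016],"dr":[0,0,0]},
    {"hand":-0.18,"offset":[0,0,0.02],"dr":[0,0,0]},
    {"hand":-0.18,"offset":[0,0,0.022],"dr":[0,0,0]},
    {"hand":-0.18,"offset":[0,0,0.024],"dr":[0,0,0]},
    {"hand":-0.18,"offset":[0,0,0.026],"dr":[0,0,0]},
    {"hand":-0.18,"offset":[0,0,0.028],"dr":[0,0,0]},
    {"hand":-0.18,"offset":[0,0,0.029],"dr":[0,0,0]},
    {"hand":-0.18,"offset":[0,0,0.03],"dr":[0,0,0]},
    {"hand":-0.18,"offset":[0,0,0.03],"dr":[0,0,0]}
  ]
}}

```text
clock: 9.57
position: [0.6015, -0.0689, 0.0476]
ee_rot: [-3.138, -0.002, -1.071]
ft_force: [-1.8, 0.0, 4.2]
grip_width: 0.0504
```

>>> {"method": "servo_tool", "body": {
  "steps": [
    {"hand":-0.18,"offset":[0,0,0.001],"dr":[0,0,0]},
    {"hand":-0.18,"offset":[0,0,0.002],"dr":[0,0,0]},
    {"hand":-0.18,"offset":[0,0,0.003],"dr":[0,0,0]},
    {"hand":-0.18,"offset":[0,0,0.004],"dr":[0,0,0]},
    {"hand":-0.18,"offset":[0,0,0.005],"dr":[0,0,0]},
    {"hand":-0.18,"offset":[0,0,0.006],"dr":[0,0,0]},
    {"hand":-0.18,"offset":[0,0,0.007],"dr":[0,0,0]},
    {"hand":-0.18,"offset":[0,0,0.008],"dr":[0,0,0]},
    {"hand":-0.18,"offset":[0,0,0.008],"dr":[0,0,0]},
    {"hand":-0.18,"offset":[0,0,0.008],"dr":[0,0,0]}
  ]
}}

```text
clock: 10.4
position: [0.6016, -0.069, 0.0427]
ee_rot: [-3.137, -0.003, -1.071]
ft_force: [-10.1, 0.5, 23.7]
grip_width: 0.0503
```

23.7 N, well past the springs' 8 N, so the stops are reached. I hold for 2.5 s and look meanwhile.

>>> {"method": "servo_tool", "body": {
  "steps": [
    {"hand":-0.18,"offset":[0,0,0.001],"dr":[0,0,0]},
    {"hand":-0.18,"offset":[0,0,0.001],"dr":[0,0,0]},
    {"hand":-0.18,"offset":[0,0,0.001],"dr":[0,0,0]},
    {"hand":-0.18,"offset":[0,0,0.001],"dr":[0,0,0]},
    {"hand":-0.18,"offset":[0,0,0.001],"dr":[0,0,0]},
    {"hand":-0.18,"offset":[0,0,0.001],"dr":[0,0,0]},
    {"hand":-0.18,"offset":[0,0,0.001],"dr":[0,0,0]},
    {"hand":-0.18,"offset":[0,0,0.001],"dr":[0,0,0]},
    {"hand":-0.18,"offset":[0,0,0.001],"dr":[0,0,0]},
    {"hand":-0.18,"offset":[0,0,0.001],"dr":[0,0,0]}
  ]
}}

```text
clock: 11.23
position: [0.6017, -0.069, 0.0426]
ee_rot: [-3.136, -0.004, -1.071]
ft_force: [-13.5, 1.3, 29.7]
grip_width: 0.0504
```

```bash
python3 -c "
from h import *
o=r.get_obs();A=rot(o['ee_rot']);print(o['clock'],A.T@o['ft_force'],A.T@o['ft_torque'],o['position'])
w=r.get_image('wrist');cv2.imwrite('pics/k2.png',cv2.resize(w['pixels'][180:330,120:440],None,fx=2.5,fy=2.5))"
```

```text
11.2333 [ -7.52194866  11.0645594  -29.76389058] [-2.29063151 -1.74175051  0.03176004] [ 0.60166168 -0.0689764   0.04263273]
```

View pics/k2.png

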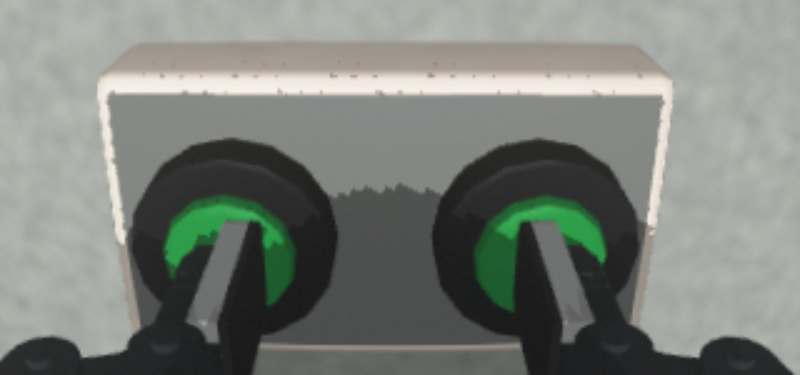

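Both tips press their caps symmetrically, at (235,225) and (540,225), and both caps have sunk equally into their collars. I keep holding.

>>> {"method": "servo_tool", "body": {
  "steps": [
    {"hand":-0.18,"offset":[0,0,0],"dr":[0,0,0]},
    {"hand":-0.18,"offset":[0,0,0],"dr":[0,0,0]},
    {"hand":-0.18,"offset":[0,0,0],"dr":[0,0,0]},
    {"hand":-0.18,"offset":[0,0,0],"dr":[0,0,0]},
    {"hand":-0.18,"offset":[0,0,0],"dr":[0,0,0]},
    {"hand":-0.18,"offset":[0,0,0],"dr":[0,0,0]},
    {"hand":-0.18,"offset":[0,0,0],"dr":[0,0,0]},
    {"hand":-0.18,"offset":[0,0,0],"dr":[0,0,0]},
    {"hand":-0.18,"offset":[0,0,0],"dr":[0,0,0]},
    {"hand":-0.18,"offset":[0,0,0],"dr":[0,0,0]}
  ]
}}

```text
clock: 12.12
position: [0.6017, -0.069, 0.0426]
ee_rot: [-3.136, -0.004, -1.071]
ft_force: [-12.4, 1.7, 29.8]
grip_width: 0.0504
```

>>> {"method": "servo_tool", "body": {
  "steps": [
    {"hand":-0.18,"offset":[0,0,0],"dr":[0,0,0]},
    {"hand":-0.18,"offset":[0,0,0],"dr":[0,0,0]},
    {"hand":-0.18,"offset":[0,0,0],"dr":[0,0,0]},
    {"hand":-0.18,"offset":[0,0,0],"dr":[0,0,0]},
    {"hand":-0.18,"offset":[0,0,0],"dr":[0,0,0]},
    {"hand":-0.18,"offset":[0,0,0],"dr":[0,0,0]},
    {"hand":-0.18,"offset":[0,0,0],"dr":[0,0,0]},
    {"hand":-0.18,"offset":[0,0,0],"dr":[0,0,0]},
    {"hand":-0.18,"offset":[0,0,0],"dr":[0,0,0]},
    {"hand":-0.18,"offset":[0,0,0],"dr":[0,0,0]}
  ]
}}

```text
clock: 12.95
position: [0.6017, -0.069, 0.0426]
ee_rot: [-3.136, -0.004, -1.071]
ft_force: [-13.0, 1.6, 29.3]
grip_width: 0.0505
```

>>> {"method": "servo_tool", "body": {
  "steps": [
    {"hand":-0.18,"offset":[0,0,0],"dr":[0,0,0]},
    {"hand":-0.18,"offset":[0,0,0],"dr":[0,0,0]},
    {"hand":-0.18,"offset":[0,0,0],"dr":[0,0,0]},
    {"hand":-0.18,"offset":[0,0,-0.005],"dr":[0,0,0]},
    {"hand":-0.18,"offset":[0,0,-0.01],"dr":[0,0,0]},
    {"hand":-0.18,"offset":[0,0,-0.03],"dr":[0,0,0]},
    {"hand":-0.18,"offset":[0,0,-0.06],"dr":[0,0,0]},
    {"hand":-0.18,"offset":[0,0,-0.09],"dr":[0,0,0]},
    {"hand":-0.18,"offset":[0,0,-0.11],"dr":[0,0,0]},
    {"hand":-0.18,"offset":[0,0,-0.12],"dr":[0,0,0]}
  ]
}}

```text
clock: 13.78
position: [0.6027, -0.0691, 0.1614]
ee_rot: [-3.135, -0.005, -1.071]
ft_force: [1.5, 0.0, 0.3]
grip_width: 0.0505
```

>>> {"method": "servo_tool", "body": {
  "steps": [
    {"hand":-0.18,"offset":[0,0,0],"dr":[0,0,0]},
    {"hand":-0.18,"offset":[0,0,0],"dr":[0,0,0]},
    {"hand":-0.18,"offset":[0,0,0],"dr":[0,0,0]},
    {"hand":-0.18,"offset":[0,0,0],"dr":[0,0,0]},
    {"hand":-0.18,"offset":[0,0,0],"dr":[0,0,0]},
    {"hand":-0.18,"offset":[0,0,0],"dr":[0,0,0]},
    {"hand":-0.18,"offset":[0,0,0],"dr":[0,0,0]},
    {"hand":-0.18,"offset":[0,0,0],"dr":[0,0,0]},
    {"hand":-0.18,"offset":[0,0,0],"dr":[0,0,0]},
    {"hand":-0.18,"offset":[0,0,0],"dr":[0,0,0]}
  ]
}}

```text
clock: 14.62
position: [0.6012, -0.0689, 0.1583]
ee_rot: [-3.139, -0.002, -1.071]
ft_force: [0.3, -0.2, 0.5]
grip_width: 0.0503
```

```bash
python3 -c "
from h import *
plan([.6,-.069,.16],-1.077)
a=r.get_image('scene')['pixels'];cv2.imwrite('pics/end.png',a)"
```

```text
t 14.62 pos [ 0.6012 -0.0689  0.1583] rpy [-3.139e+00 -2.000e-03 -1.071e+00] F [ 0.3 -0.2  0.5] w 0.0503 q [-0.11  0.28 -0.01  1.28  0.    2.53]
off [-0.0005  0.0011 -0.0017] dr [-0.003  -0.0021  0.0064]
```

View pics/end.png

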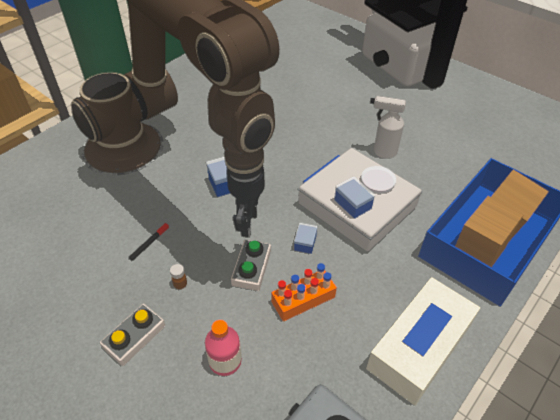

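The final view shows the green keys up at (254,245) and (247,267), the tray shut, and everything loose where it was. The arm is clear of it all.

```bash
python3 -c "
from plant import r
print(r.close_job())"
```

```text
the job is handed in; nothing more can be done
None
```

I pushed the tray shut and held both green keys down together for about 2.5 s, then released them, lifted the arm clear and handed the job in at about 14.6 s. The hand-in reported no verdict.

- **Tray:** I pushed it with the closed fingertips until it met the hard stop, at TCP x = 0.530 m and about 35 N. A close-up of the imager afterwards showed the blue bar flush against its front.
- **Green keys:** I pressed with about 24–30 N in total against 8 N of spring at the stops, one fingertip on each cap. The wrist picture taken during the hold showed both caps sunk equally.
- **Last checks:** The final picture shows the green keys up, the yellow keys untouched and the loose things where they began. The wrist force was about 0.5 N, with the fingertips about 10 cm above the pad. I judged the loose things by eye and did not measure their positions again. No check failed or disagreed.

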